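# Set up the light bench and hold the prism cell in the light path

## Robot

A 6-joint arm with a two-finger parallel gripper is mounted at the origin on a cart in front of the work surface, level with it; the furniture and walls round the work are solid. World frame = base frame: x ahead of the robot, y to its left, z up, the work surface at z = 0. Lengths are in m, angles in rad, forces in N, time in s.
With the tool pointing down it reaches from about 0.35 to 0.775 m from the base axis. Payload 5.5 kg.
Tool frame: the origin (TCP) lies between the finger pads; the fingertips stand env.nose_length ahead of it and the grasp point (between the pads) lies 8 mm behind it (env.nose_length is the distance from the TCP to the fingertips, in m); z points along the fingers, y is the direction in which the jaws open and shut (so a half turn about z gives the same grasp; the last joint's range is limited). The gripper opens to 85 mm and grips with 20 to 120 N. Pads are 22 mm wide; open, the fingers measure 114 mm over their backs; the gripper's body (76 mm by 85 mm) begins 54 mm behind the grasp point. The pads swing forward as they close: fully open they stand 13 mm farther back than shut.
Start: joints at [0.974, 0.313, 0.046, 1.304, 0, 1.431], TCP at [0.254, 0.516, 0.242] pointing down, gripper open.
Joint ranges: [-2.76, 2.76], [-0.86, 1.69], [-1.03, 1.26], [-2.2, 2.34], [-1.47, 1.5], [-3.14, 3.14]. Speed limits (rad/s): [2.57, 2.57, 3.14, 3.14, 3.14, 3.14].

## Interface

Orientations are given as a unit quaternion [w, x, y, z].
In Python, from workcell import env gives the robot as it stands. The module is installed in compiled form; this text tells all that it offers.
- The arm moves only by the shell command python3 -m creep 'ROWS' [FORCE]. ROWS is a JSON object of lists of equal length, an entry for each row: "hand": the finger opening in mm, from 0 to 85.4; "delta_pos": the shift along the tool's x, y, z scaled (see below), a list of three; "turn": the turn about the tool's z scaled (see below). In form: {"hand": [hand, ...], "delta_pos": [[dx, dy, dz], ...], "turn": [turn, ...]}. A call has exactly 5 rows; each row shifts and turns the commanded pose from where the row before left it, along the tool's axes as they then stand; what a row does not reach is not made up. The controller multiplies each number of a shift by 0.8 m and each number of a turn by 5 degrees. A row lasts 1/12 s, in which the tool goes at most 41.7 mm and 7.16 degrees, less where a joint would pass 70% of its speed; a pose out of reach is approached as far as the arm can. A call with a number of a shift or a turn outside -1 to 1 is refused whole. A call with a gripper value outside its range is refused whole. The fingers move at their own pace and stop on an object; FORCE is the grip in N (left out, the last holds). Time passes only in rows, so rows that do not move let the fingers close, or fill a call up. It gives the time, the measured TCP pose, the force and the opening at its end, in the units of the state.
- env.get_state(): the state, without advancing time (a new reading comes with each control period).
- env.read_camera(name): name is "side" or "top" or "wrist"; returns a dict with "pixels" (384x512x3 uint8, red, green, blue), "depth" (384x512 float32, m along the optical axis (not along the pixel's ray), 0 where there is no reading), "fx", "fy", "cx", "cy" (pixels), "origin" and "orientation" of the camera in the world. Camera axes: x right, y down, z forward; pixel columns grow to the right and rows downward; lengths in m; the calibration is good to about 2 mm. The wrist camera is an equidistant fisheye: a pixel r from the principal point sees the ray r / f radians off the axis. A picture is of the moment at which its call begins.
- env.hand_in(): hands the job in, once; it reports no verdict.
Trained networks look in the newest picture that a camera, given by its name, has taken for a name from the list of things; names that differ only in an ending like _2 or _b are one class to them, and where a whole thing is asked for, a point or a joint stands for the part that bears it (a point fixed in the world has none). Each returns a list of dicts, best first, with "score" (0 to 1); they miss things now and then, are a little off and sometimes report something else, mostly with a low value. They report only what shows in the picture. A call takes as long as a camera call. They do not tell look-alikes from the thing itself.
- env.find_in(camera, target): "location" ([row, column] in pixels, amid what is visible of it).
- env.pinpoint(camera, target): "location" ([row, column] in pixels: a listed point, or the origin of a listed thing).
The state is a dict: "clock": time; "joint_pos": joint angles; "qvel": joint speeds; "tau": joint torques, N m; "tcp_pos": TCP position; "orientation": TCP orientation; "wrist_force": force on the tool from outside, world axes, zero at the start; "ft_torque": the same for the moment, N m; "finger_gap": finger opening in m.
Only numpy, scipy, OpenCV 4.12 (cv2) and the standard library are available. Lean on these libraries where they do the work, as an engineer would, in place of code of your own. Each camera call takes 0.05 s, during which the arm holds its last target.

## Task

Stand the loose detector upright inside the four corner marks on the light bench, with its lens facing the lamp, and let go of it. Then pick up the prism cell by its two frosted, ribbed faces only, never touching its clear windows, and hold it upright and still about midway between lamp and detector, so that the light would pass squarely through the lower half of both windows; finish while still holding it there, touching nothing else with it. Do not tip the cell over, and leave the other things on the bench where they are.

Things in the scene. Friction and masses are not known exactly. Their poses are not given: they have to be found in the camera images.
- light_bench: Light bench, fixed: grey plate 100 (x) x 230 (y) x 10 mm. Origin: centre of its underside; z up; the light runs along y. At its +y end a grey lamp head 60 x 40 mm, centred at y = 85 mm, top 78 mm above the workbench, dark lens barrel 32 mm wide toward -y, lens face at y = 45 mm, 55 mm above the workbench. At the -y end four thin black corner marks (flat) for the detector.
- detector_spot (a point): Centre of the four corner marks, on the plate's top (10 mm above the workbench), at y = -76 mm of the light bench. The marks leave about 3 mm round the detector's base. Axes as the light bench. To its right (-y) stands a fixed motor-driven machine, up to 0.24 m high, over about x 0.48 to 0.72, y -0.55 to 0.0: pass above or in front of it.
- beam_mid (a point): Point on the light's axis midway between the lens faces of the lamp and of a detector on its spot: over the centre of the light bench, 55 mm above the workbench. The gap between the two lens faces is 90 mm. Axes as the light bench.
- detector: Detector, loose, 0.25 kg: dark base 56 (x) x 50 (y) x 10 mm, on it a grey upright block 36 (x) x 34 (y) mm, centred at y = -3 mm, 10 to 84 mm high; dark lens barrel 26 mm wide, axis 45 mm above the foot, stands out 17 mm to +y. Origin: centre of the underside; z up. The lens looks along +y; on its spot its axes are those of the light bench. Grip across x (36 mm) near the top.
- detector_lens (a point): Centre of the detector's lens face, 31 mm to +y of its origin and 45 mm above its foot.
- cell: Prism cell, loose, 0.14 kg, upright: 30 (x) x 26 (y) x 90 mm. Origin: centre of the underside; z up. Clear glass windows face +x and -x; frosted white ribbed faces face +y and -y, 26 mm apart, all 6 to 83 mm high; black foot below, black cap above. Grip across y, 60 to 80 mm above the foot, pads square. In the light its x axis (either way round) lies along the light bench's y.
- cell_beam_point (a point): Point on the cell's upright centre line, 30 mm above its foot, where the light should pass; axes as the cell.
- window_a: Clear window 18.5 x 77 mm on the cell's +x side, must not be touched by the fingers. Origin: that of the cell.
- window_b: Clear window on the cell's -x side, likewise. Origin: that of the cell.
- frosted_a: Frosted ribbed face 27 x 77 mm on the cell's +y side, for one finger. Origin: that of the cell.
- frosted_b: Frosted ribbed face on the cell's -y side, for the other finger. Origin: that of the cell.
- v_block: Bystander: steel V-block 60 x 40 x 30 mm, loose, near the back of the light bench. Origin: centre of the underside.
- flux_bottle: Bystander: white squeeze bottle with pointed cap, 44 mm in diameter, 137 mm high, loose, behind the light bench. Origin: centre of the underside.
- bearing_2: Bystander: small ball bearing 26 mm in diameter, 8 mm high, loose, lying near the workbench's front edge. Origin: centre of the underside.
Things that resemble listed ones, but are neither listed nor needed, are in the scene too. Leave any pink look-alike of the detector alone.

How it is judged:
On the way, in this order (a step that is already met when the one before it is completed fails the run):
1. The detector stands released inside the corner marks, facing the lamp (horizontal distance between detector and detector_spot below 0.01 m and z of detector in the frame of light_bench between 0.005 and 0.015 m and angle between the y axis of detector and the y axis of light_bench, either way round below 0.17 rad and y of detector_lens in the frame of light_bench above -0.065 m and angle between detector's own z axis and vertical below 0.08 rad and contact force between the fingers and detector below 0.1 N and linear speed of detector below 0.02 m/s), for 0.3 s.
2. The cell is lifted off the workbench by its two frosted faces (contact force between the fingers and frosted_a above 0.5 N and contact force between the fingers and frosted_b above 0.5 N and height (world z) of cell above 0.015 m), for 0.2 s.
At the end, for the whole second after the job is handed in: Detector released, upright, within 10 mm and 10 deg of its marks, lens to the lamp. Cell gripped on both frosted faces, still, upright within 7 deg, square to the light within 8 deg, within 8 mm sideways and 15 mm along the light of mid-gap, light 13-44 mm above its foot, touching neither stand (horizontal distance between detector and detector_spot below 0.01 m and z of detector in the frame of light_bench between 0.005 and 0.015 m and angle between the y axis of detector and the y axis of light_bench, either way round below 0.17 rad and y of detector_lens in the frame of light_bench above -0.065 m and angle between detector's own z axis and vertical below 0.08 rad and contact force between each of the fingers, the arm and detector below 0.1 N and contact force between the fingers and frosted_a above 0.5 N and contact force between the fingers and frosted_b above 0.5 N and x of cell_beam_point in the frame of beam_mid between -0.008 and 0.008 m and y of cell_beam_point in the frame of beam_mid between -0.015 and 0.015 m and z of cell_beam_point in the frame of beam_mid between -0.014 and 0.017 m and angle between the x axis of cell and the y axis of light_bench, either way round below 0.14 rad and angle between cell's own z axis and vertical below 0.12 rad and contact force between cell and light_bench below 0.05 N and contact force between cell and detector below 0.05 N and linear speed of cell below 0.02 m/s and angular speed of cell below 0.2 rad/s); the arm keeps its last pose, push and grip.
It fails at once if A finger touches a clear window of the cell (contact force between the fingers and window_a above 0.3 N or contact force between the fingers and window_b above 0.3 N).
It fails at once if The cell is tipped by more than about 35 degrees (angle between cell's own z axis and vertical above 0.6 rad).
It fails at once if The V-block is pushed more than 30 mm from its place (distance of v_block from where it was at the start of the episode above 0.03 m).
It fails at once if The squeeze bottle is pushed more than 30 mm from its place (distance of flux_bottle from where it was at the start of the episode above 0.03 m).
It fails at once if The small bearing is pushed more than 30 mm from its place (distance of bearing_2 from where it was at the start of the episode above 0.03 m).
It also fails if it takes over 72 s, if anything falls off the work surface, if the arm or the gripper's body presses on something with over 40 N, if the wrist force passes 120 N, or if a joint passes its speed limit or range.

## Working session

There is one attempt and no reset: what is moved stays moved. The work goes in short steps, Python scripts to look and compute and a shell command to move; the robot and the scene stay as the last step left them, time stands still between calls to the robot, and variables do not carry over. Pictures are saved under pics/ and viewed, and the job is handed in when it is done.

```bash
mkdir -p pics; cat > h.py <<'E'
import numpy as np, cv2
from scipy.spatial.transform import Rotation as R
from workcell import env
def rot(q): return R.from_quat([q[1],q[2],q[3],q[0]])
def shot(n,f):
    c=env.read_camera(n); cv2.imwrite('pics/'+f,c['pixels'][:,:,::-1].copy()); return c
def pt(c,r,col,depth=None,z=None,name=''):
    x=(col-c['cx'])/c['fx']; y=(r-c['cy'])/c['fy']
    if name=='wrist':
        t=np.hypot(x,y); d=np.array([np.sin(t)*x/t,np.sin(t)*y/t,np.cos(t)])
    else: d=np.array([x,y,1.])
    M=rot(c['orientation']).as_matrix(); w=M@d; o=np.array(c['origin'])
    if z is not None: return o+w*(z-o[2])/w[2]
    if depth is None: depth=c['depth'][int(round(r)),int(round(col))]
    return o+w*depth/d[2]
def cloud(c):
    r,q=np.mgrid[0:384,0:512]; d=c['depth']
    p=np.stack([(q-c['cx'])/c['fx']*d,(r-c['cy'])/c['fy']*d,d],-1)
    return p@rot(c['orientation']).as_matrix().T+np.array(c['origin'])
E
python3 - <<'E'
from h import *
s=env.get_state(); print({k:np.round(v,4) for k,v in s.items()}, env.nose_length)
for n in ['top','side']:
    c=shot(n,n+'0.png'); print(n,np.round(c['origin'],3),np.round(rot(c['orientation']).as_matrix(),2).tolist(),c['fx'])
    for t in ['light_bench','detector','cell','detector_spot','beam_mid','v_block','flux_bottle','bearing_2','detector_lens']:
        for d in env.pinpoint(n,t)[:4]:
            print(t,np.round(d['location']),round(d['score'],2))
E
```

```text
{'clock': np.float64(0.0), 'joint_pos': array([0.9744, 0.314 , 0.045 , 1.3036, 0.    , 1.4312]), 'qvel': array([ 0.0009, -0.0001, -0.0002,  0.0011, -0.0012,  0.0005]), 'tau': array([ 8.00000e-04, -4.80622e+01,  2.98538e+01,  1.93000e-02,
       -2.00000e-04, -0.00000e+00]), 'tcp_pos': array([0.2533, 0.5156, 0.2414]), 'orientation': array([-3.000e-04,  2.264e-01,  9.740e-01, -9.000e-04]), 'wrist_force': array([-0.3691, -0.8044,  0.5296]), 'ft_torque': array([ 0.0061, -0.0203, -0.04  ]), 'finger_gap': np.float64(0.0854)} 0.011
top [0.428 0.137 0.915] [[-0.02, -0.98, 0.18], [-1.0, 0.02, 0.02], [-0.03, -0.18, -0.98]] 354.11944611810515
light_bench [198. 262.] 0.9
detector [240. 167.] 0.74
detector [259. 208.] 0.72
detector [263. 257.] 0.69
cell [251. 362.] 0.75
detector_spot [202. 289.] 0.91
beam_mid [198. 262.] 0.92
v_block [144. 251.] 0.58
flux_bottle [137. 286.] 0.76
flux_bottle [234. 144.] 0.35
bearing_2 [268. 304.] 0.61
detector_lens [237. 146.] 0.96
detector_lens [274. 206.] 0.66
detector_lens [273. 260.] 0.57
side [ 0.215 -0.85   0.482] [[0.95, -0.09, 0.31], [-0.32, -0.34, 0.88], [0.02, -0.94, -0.35]] 429.78618078242994
detector [231. 205.] 0.89
detector [195. 210.] 0.67
detector [214. 198.] 0.67
detector [253. 207.] 0.42
cell [284. 244.] 0.55
cell [234. 274.] 0.23
detector_spot [231. 271.] 0.87
beam_mid [206. 265.] 0.7
beam_mid [181. 210.] 0.15
v_block [206. 266.] 0.73
v_block [219. 314.] 0.43
bearing_2 [255. 207.] 0.55
detector_lens [218. 194.] 0.89
detector_lens [200. 190.] 0.73
detector_lens [288. 246.] 0.71
```

View pics/top0.png

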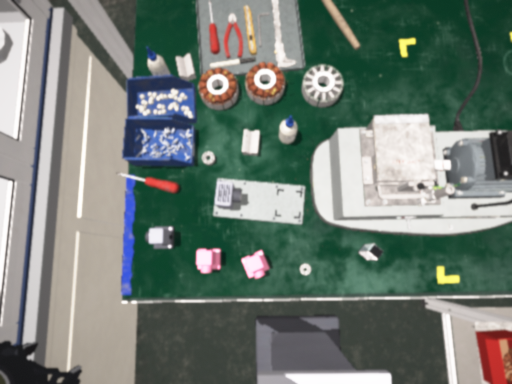

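View pics/side0.png

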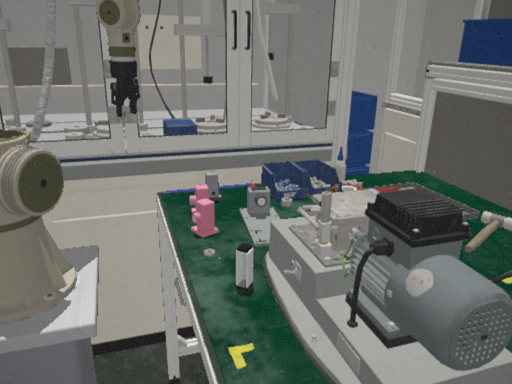

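```bash
python3 - <<'E'
import cv2
a=cv2.imread('pics/top0.png')[120:300,110:410]
cv2.imwrite('pics/topz.png',cv2.resize(a,(800,480),interpolation=cv2.INTER_CUBIC))
a=cv2.imread('pics/side0.png')[150:320,150:350]
cv2.imwrite('pics/sidez.png',cv2.resize(a,(700,595),interpolation=cv2.INTER_CUBIC))
E
```

```text
(no output)
```

View pics/topz.png

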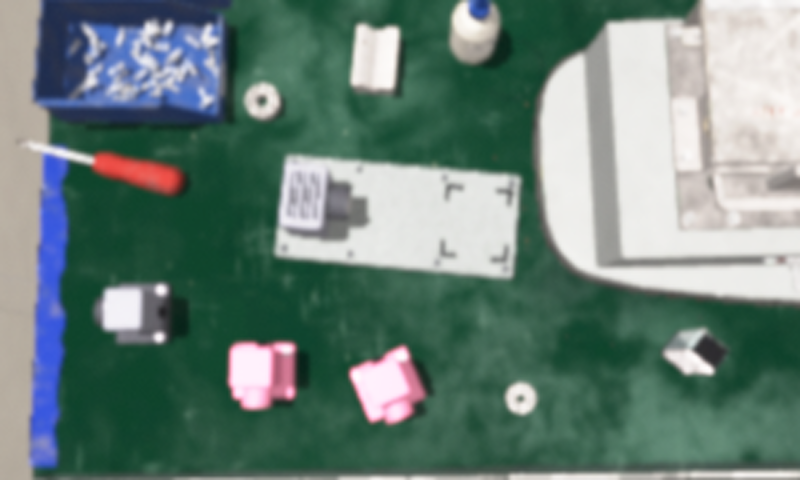

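View pics/sidez.png

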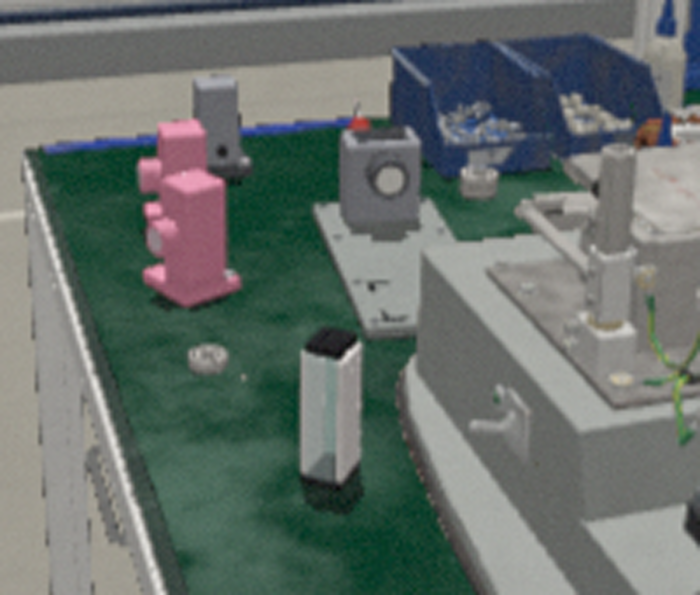

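Top picture: the grey detector is at (col 162, row 237) with its barrel to the left (+y). The pink look-alikes are at (208,260) and (256,264). The light bench is at (260,200) with its marks at (289,202). The cell is at (370,252), the bearing at (305,269), the V-block at (251,141) and the bottle at (288,129). The grey upright block with one barrel is the loose detector. Next I measure the poses.

```bash
python3 - <<'E'
from h import *
c=shot('top','top1.png'); P=cloud(c); z=P[...,2]
px=c['pixels'].astype(int)
print('table z',np.median(z[280:290,320:350]),)
def rect(sl,lo,hi,extra=None):
    m=np.zeros(z.shape,bool); m[sl]=True; m&=(z>lo)&(z<hi)
    if extra is not None: m&=extra
    n,l,st,_=cv2.connectedComponentsWithStats(m.astype(np.uint8))
    if n<2: print('none');return
    k=1+np.argmax(st[1:,4]); m=l==k
    q=P[m][:,:2]
    r=cv2.minAreaRect((q*1000).astype(np.float32)); print(m.sum(),'c',np.round(r[0],1),'size',np.round(r[1],1),'ang',round(r[2],2),'z',np.round(np.median(P[m][:,2]),4), 'mean',q.mean(0).round(4))
    return m
sl=np.s_
print('bench');rect(sl[165:235,205:315],0.005,0.02)
print('lamp');rect(sl[165:225,205:260],0.06,0.1)
print('det top');rect(sl[215:260,135:190],0.07,0.1)
print('det base');rect(sl[215:260,135:190],0.005,0.02)
print('det all');rect(sl[215:260,135:190],0.005,0.1)
print('cell top');rect(sl[230:275,345:395],0.07,0.12)
print('cell all');rect(sl[230:275,345:395],0.02,0.12)
print('pinkA');rect(sl[240:280,190:228],0.07,0.1)
print('pinkB');rect(sl[240:285,235:275],0.07,0.1)
print('bearing',pt(c,269,305,z=.008))
for t,h in [('detector',0),('cell',0),('detector_spot',.01),('beam_mid',.055),('light_bench',0),('detector_lens',.045)]:
    for d in env.pinpoint('top',t)[:2]: print(t,np.round(pt(c,*d['location'],z=h),4),d['score'])
a=px[225:280,345:400].astype(np.uint8)[:,:,::-1]; b=px[215:260,135:190].astype(np.uint8)[:,:,::-1]
cv2.imwrite('pics/crop1.png',np.hstack([cv2.resize(a,(400,400),interpolation=cv2.INTER_CUBIC),cv2.resize(b,(400,400),interpolation=cv2.INTER_CUBIC)]))
E
```

```text
table z 0.0004963911414372912
bench
2814 c [569.4 145. ] size [230.3 100.4] ang 83.48 z 0.0104 mean [0.5648 0.1271]
lamp
526 c [577.7 219.1] size [60.3 60.3] ang 83.17 z 0.0776 mean [0.5767 0.2228]
det top
236 c [479.9 388.4] size [35.4 33.7] ang 0.63 z 0.0839 mean [0.4792 0.3867]
det base
171 c [479.5 391.2] size [49.9 53.7] ang 88.97 z 0.0103 mean [0.4762 0.3846]
det all
539 c [479.6 394.7] size [58.1 53.7] ang 88.96 z 0.057 mean [0.4778 0.3858]
cell top
171 c [ 434.2 -119.8] size [30.  26.3] ang 50.15 z 0.0895 mean [ 0.4343 -0.1173]
cell all
260 c [ 434.2 -119.7] size [30.1 26.6] ang 50.34 z 0.0839 mean [ 0.434  -0.1148]
pinkA
239 c [426.  274.8] size [37.  32.2] ang 88.98 z 0.0837 mean [0.426  0.2738]
pinkB
229 c [412.1 158.6] size [33.8 35.7] ang 22.36 z 0.0843 mean [0.4121 0.1585]
bearing [0.3947674  0.03262376 0.008     ]
detector [0.4161 0.1623 0.    ] 0.8
detector [0.4274 0.2732 0.    ] 0.78
cell [ 0.4333 -0.1185  0.    ] 0.77
detector_spot [0.5737 0.0679 0.01  ] 0.89
detector_spot [ 0.4351 -0.1174  0.01  ] 0.7
beam_mid [0.5705 0.1371 0.055 ] 0.9
light_bench [0.5768 0.1424 0.    ] 0.82
detector_lens [0.3986 0.2758 0.045 ] 0.89
detector_lens [0.4783 0.4247 0.045 ] 0.85
```

View pics/crop1.png

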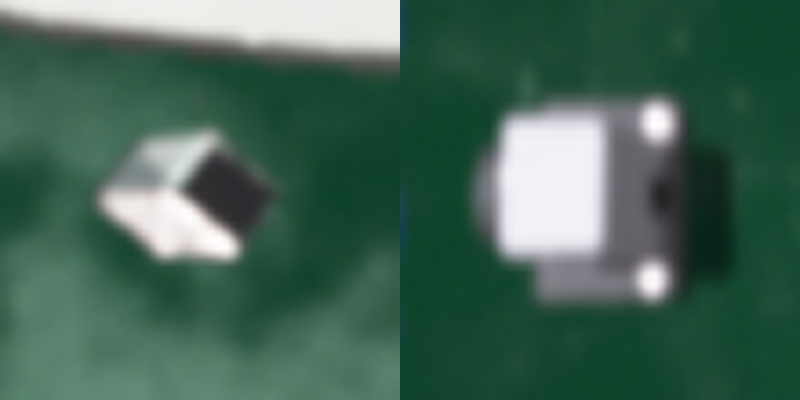

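Measured positions:
- **Bench:** centre (0.569, 0.145), yaw about −6.5°.
- **Detector:** (0.480, 0.391), yaw about 0, lens to +y.
- **Cell:** (0.434, −0.120), x axis at about 50°.

All sizes match the given ones. I turn the jaws first, then go over the detector.

```bash
cat >> h.py <<'E'
def need(x,y,z,psi):
    s=env.get_state(); M=rot(s['orientation']).as_matrix(); p=np.array(s['tcp_pos'])
    cur=np.degrees(np.arctan2(M[1,1],M[0,1])); d=M.T@(np.array([x,y,z])-p)
    t=-((psi-cur+90)%180-90)
    print('t',round(s['clock'],2),'tcp',p.round(4),'yaw',round(cur,2),'tilt',round(np.degrees(np.arccos(-M[2,2])),2),'gap',round(s['finger_gap'],4),'F',np.round(s['wrist_force'],1))
    print('need mm',(d*1000).round(1),'units',(d/.8).round(4),'turn units',round(t/5,2), 'after turn units',(np.array([[-np.sin(np.radians(psi)),np.cos(np.radians(psi))],[np.cos(np.radians(psi)),np.sin(np.radians(psi))]])@(np.array([x,y])-p[:2])/.8).round(4))
E
Z='[0,0,0]'
python3 -m creep '{"hand":[85,85,85,85,85],"delta_pos":[[0,0,0],[0,0,0],[0,0,0],[0,0,0],[0,0,0]],"turn":[1,1,1,1,1]}' 40
python3 -m creep '{"hand":[85,85,85,85,85],"delta_pos":[[0,0,0],[0,0,0],[0,0,0],[0,0,0],[0,0,0]],"turn":[1,1,1,1,1]}'
python3 -m creep '{"hand":[85,85,85,85,85],"delta_pos":[[0,0,0],[0,0,0],[0,0,0],[0,0,0],[0,0,0]],"turn":[1,1,0.77,0,0]}'
python3 -c "
from h import *
need(.48,.388,.2,0)"
```

```text
clock: 1.77
tcp_pos: [0.2536, 0.5161, 0.2423]
orientation: [0.0, 0.434, 0.901, 0.0]
wrist_force: [-0.5, 0.3, 0.8]
finger_gap: 0.0849
clock: 2.18
tcp_pos: [0.2536, 0.5161, 0.2423]
orientation: [0.0, 0.619, 0.786, 0.0]
wrist_force: [-0.3, 0.1, -0.4]
finger_gap: 0.0854
clock: 2.6
tcp_pos: [0.2536, 0.5161, 0.2423]
orientation: [-0.0, 0.707, 0.708, 0.0]
wrist_force: [0.6, -0.5, 0.1]
finger_gap: 0.0848
t 2.6 tcp [0.2536 0.5161 0.2423] yaw 0.09 tilt 0.0 gap 0.0848 F [ 0.6 -0.5  0.1]
need mm [-128.4  226.2   42.3] units [-0.1605  0.2827  0.0529] turn units 0.02 after turn units [-0.1601  0.283 ]
```

```bash
python3 -m creep '{"hand":[85,85,85,85,85],"delta_pos":[[-0.02,0.0353,0],[-0.02,0.0353,0],[-0.02,0.0353,0],[-0.02,0.0353,0.01],[-0.02,0.0353,0.01]],"turn":[0,0,0,0,0]}'
python3 -m creep '{"hand":[85,85,85,85,85],"delta_pos":[[-0.02,0.0353,0.01],[-0.02,0.0353,0.01],[-0.02,0.0353,0.01],[0,0,0],[0,0,0]],"turn":[0,0,0,0,0]}'
python3 - <<'E'
from h import *
need(.48,.388,.068,0)
c=shot('wrist','w1.png')
print(np.round(c['origin'],3),np.round(rot(c['orientation']).as_matrix(),2).tolist(),c['fx'])
for t,h in [('detector',0),('detector_lens',.045)]:
    for d in env.pinpoint('wrist',t)[:3]: print(t,d['location'],np.round(pt(c,*d['location'],z=h,name='wrist'),4),d['score'])
E
```

```text
clock: 3.02
tcp_pos: [0.3962, 0.4355, 0.2268]
orientation: [0.0, 0.706, 0.708, 0.001]
wrist_force: [-0.3, 0.9, -0.1]
finger_gap: 0.085
clock: 3.43
tcp_pos: [0.4807, 0.3866, 0.2013]
orientation: [-0.0, 0.708, 0.706, -0.001]
wrist_force: [-0.7, 1.2, -0.7]
finger_gap: 0.085
t 3.43 tcp [0.4807 0.3866 0.2013] yaw -0.13 tilt 0.09 gap 0.085 F [-0.7  1.2 -0.7]
need mm [  1.5  -0.5 133.3] units [ 0.0019 -0.0006  0.1666] turn units -0.03 after turn units [ 0.0017 -0.0008]
[0.48  0.465 0.333] [[1.0, -0.0, -0.0], [-0.0, -0.95, -0.31], [-0.0, 0.31, -0.95]] 297.3186396354542
detector [251.2, 215.6] [0.4248 0.279  0.    ] 0.66
detector [162.0, 257.9] [0.4794 0.3946 0.    ] 0.6
detector [317.5, 215.1] [0.4156 0.1645 0.    ] 0.57
detector_lens [141.0, 256.1] [0.4778 0.4251 0.045 ] 0.83
detector_lens [343.4, 186.4] [0.3789 0.1515 0.045 ] 0.64
detector_lens [271.8, 186.0] [0.3951 0.2754 0.045 ] 0.63
```

View pics/w1.png

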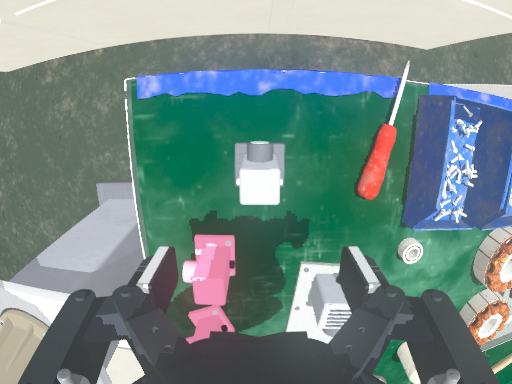

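Wrist picture: the detector is upright at (260,178) with its barrel toward +y, and it agrees with the top camera within 2 mm. I descend and grip.

```bash
python3 -m creep '{"hand":[85,85,85,85,85],"delta_pos":[[0.002,-0.001,0.034],[0,0,0.034],[0,0,0.034],[0,0,0.034],[0,0,0.033]],"turn":[0,0,0,0,0]}'
python3 -m creep '{"hand":[70,60,50,40,30],"delta_pos":[[0,0,0],[0,0,0],[0,0,0],[0,0,0],[0,0,0]],"turn":[0,0,0,0,0]}' 40
python3 -m creep '{"hand":[25,25,25,25,25],"delta_pos":[[0,0,0],[0,0,0],[0,0,0],[0,0,0],[0,0,0]],"turn":[0,0,0,0,0]}'
python3 -m creep '{"hand":[25,25,25,25,25],"delta_pos":[[0,0,0],[0,0,-0.01],[0,0,-0.03],[0,0,-0.04],[0,0,-0.04]],"turn":[0,0,0,0,0]}'
python3 - <<'E'
from h import *
s=env.get_state()
need(.5604,.0665,.2,-6.5)
c=shot('wrist','w2.png'); shot('top','top2.png')
E
```

```text
clock: 4.0
tcp_pos: [0.4775, 0.3909, 0.0668]
orientation: [0.0, 0.706, 0.708, 0.001]
wrist_force: [-0.1, -0.2, -0.4]
finger_gap: 0.0848
clock: 4.42
tcp_pos: [0.4804, 0.3908, 0.0699]
orientation: [0.001, 0.707, 0.707, 0.002]
wrist_force: [0.7, -0.5, 4.6]
finger_gap: 0.0356
clock: 4.83
tcp_pos: [0.4804, 0.3908, 0.0698]
orientation: [0.0, 0.707, 0.707, 0.003]
wrist_force: [0.6, 0.5, 6.6]
finger_gap: 0.0354
clock: 5.25
tcp_pos: [0.4775, 0.3887, 0.1634]
orientation: [-0.0, 0.707, 0.707, -0.002]
wrist_force: [-0.2, 0.2, -3.2]
finger_gap: 0.0356
t 5.25 tcp [0.4775 0.3887 0.1634] yaw -0.03 tilt 0.2 gap 0.0356 F [-0.2  0.2 -3.2]
need mm [-322.3   83.   -36.2] units [-0.4028  0.1037 -0.0453] turn units 1.29 after turn units [-0.3885  0.1486]
```

View pics/w2.png

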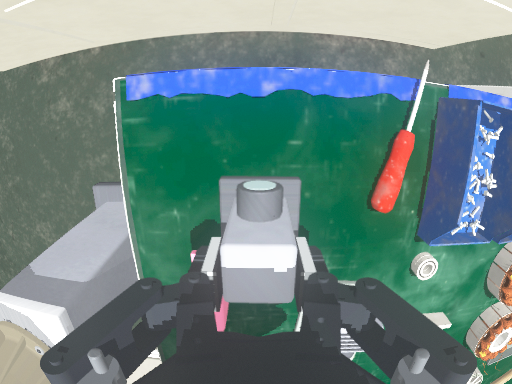

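```bash
python3 -m creep '{"hand":[25,25,25,25,25],"delta_pos":[[0,0,-0.023],[0,0,-0.023],[-0.03,0.012,0],[-0.039,0.015,0],[-0.039,0.015,0]],"turn":[0.7,0.59,0,0,0]}'
python3 -m creep '{"hand":[25,25,25,25,25],"delta_pos":[[-0.039,0.015,0],[-0.039,0.015,0],[-0.039,0.015,0],[-0.039,0.015,0],[-0.039,0.015,0]],"turn":[0,0,0,0,0]}'
python3 -m creep '{"hand":[25,25,25,25,25],"delta_pos":[[-0.039,0.015,0],[-0.025,0.01,0],[-0.018,0.006,0],[0,0,0],[0,0,0]],"turn":[0,0,0,0,0]}'
python3 - <<'E'
from h import *
need(.5608,.0685,.08,-6.5)
c=shot('wrist','w3.png')
for t,h in [('detector_spot',.01),('light_bench',0),('beam_mid',.055)]:
    for d in env.pinpoint('wrist',t)[:3]: print(t,d['location'],np.round(pt(c,*d['location'],z=h,name='wrist'),4),d['score'])
c=shot('top','top3.png')
for t,h in [('detector_spot',.01)]:
    for d in env.pinpoint('top',t)[:3]: print(t,d['location'],np.round(pt(c,*d['location'],z=h),4),d['score'])
cv2.imwrite('pics/top3z.png',cv2.resize(cv2.imread('pics/top3.png')[130:260,200:340],(800,743),interpolation=cv2.INTER_CUBIC)[:600])
E
```

```text
clock: 5.77
tcp_pos: [0.5017, 0.2994, 0.1995]
orientation: [-0.0, 0.745, 0.667, -0.0]
wrist_force: [0.5, 0.2, -2.9]
finger_gap: 0.0358
clock: 6.18
tcp_pos: [0.5437, 0.1365, 0.1991]
orientation: [-0.001, 0.746, 0.666, -0.001]
wrist_force: [-0.2, 0.1, -3.0]
finger_gap: 0.0357
clock: 6.6
tcp_pos: [0.561, 0.0694, 0.1991]
orientation: [-0.001, 0.747, 0.665, -0.001]
wrist_force: [0.4, -0.1, -3.2]
finger_gap: 0.0353
t 6.6 tcp [0.561  0.0694 0.1991] yaw -6.59 tilt 0.11 gap 0.0353 F [ 0.4 -0.1 -3.2]
need mm [-1.000e+00  1.000e-01  1.191e+02] units [-1.200e-03  1.000e-04  1.489e-01] turn units -0.02 after turn units [-0.0012 -0.0002]
detector_spot [206.7, 258.3] [0.5554 0.0281 0.01  ] 0.33
light_bench [100.9, 258.9] [0.5698 0.1464 0.    ] 0.92
beam_mid [77.9, 392.2] [0.7013 0.1605 0.055 ] 0.68
beam_mid [100.2, 262.7] [0.5733 0.1468 0.055 ] 0.67
detector_spot [199.7, 286.5] [0.5706 0.0732 0.01  ] 0.55
detector_spot [190.2, 278.9] [0.596 0.092 0.01 ] 0.44
detector_spot [198.1, 261.9] [0.5761 0.1366 0.01  ] 0.23
```

View pics/w3.png

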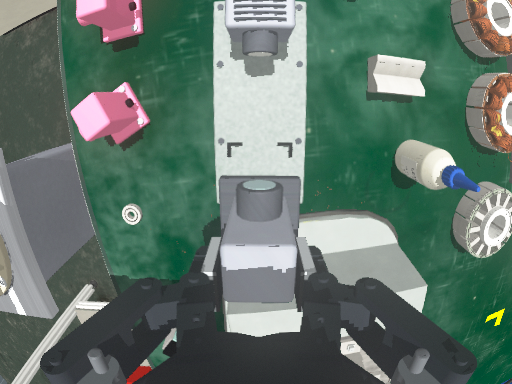

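View pics/top3z.png

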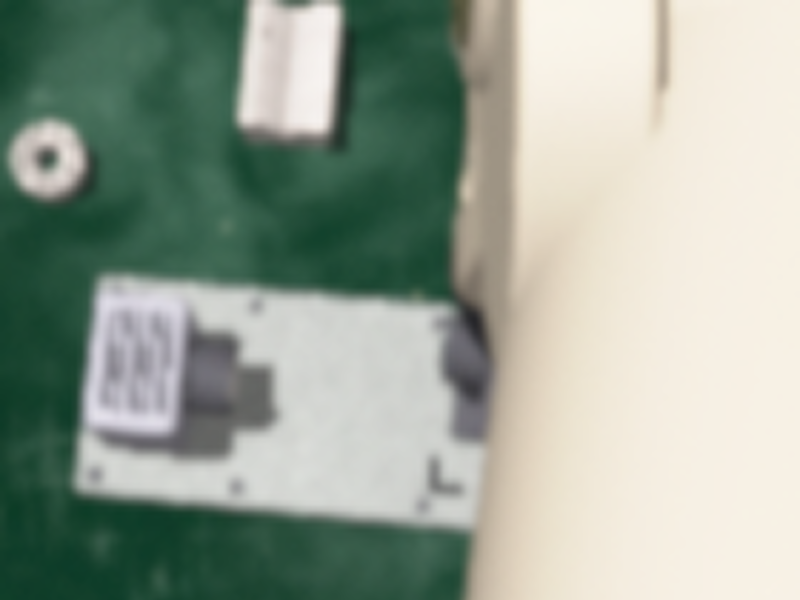

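```bash
python3 - <<'E'
from h import *
c=env.read_camera('wrist')
b=np.array([.5694,.145]);y=np.array([.1132,.9936]);x=np.array([.9936,-.1132])
for n,(q,r),z in [('mL',(228,143),.01),('mR',(291.5,142.5),.01),('baseL',(220,177),.139),('baseR',(298.5,177),.139),('baseL2',(220,177),.13),('baseR2',(298.5,177),.13),('hL',(220.5,63.5),.01),('hR',(301,63),.01)]:
    p=pt(c,r,q,z=z,name='wrist'); print(n,p.round(4),'bench',round((p[:2]-b)@x,4),round((p[:2]-b)@y,4))
cv2.imwrite('pics/w4z.png',cv2.resize(c['pixels'][120:220,200:320,::-1],(720,600),interpolation=cv2.INTER_CUBIC))
E
```

```text
mL [0.5315 0.1066 0.01  ] bench -0.0333 -0.0424
mR [0.6004 0.0995 0.01  ] bench 0.0359 -0.0417
baseL [0.5383 0.1016 0.139 ] bench -0.026 -0.0466
baseR [0.5907 0.0957 0.139 ] bench 0.0268 -0.0465
baseL2 [0.5368 0.0994 0.13  ] bench -0.0272 -0.049
baseR2 [0.5917 0.0932 0.13  ] bench 0.028 -0.0489
hL [0.5342 0.1938 0.01  ] bench -0.0405 0.0445
hR [0.6192 0.1851 0.01  ] bench 0.0449 0.0454
```

View pics/w4z.png

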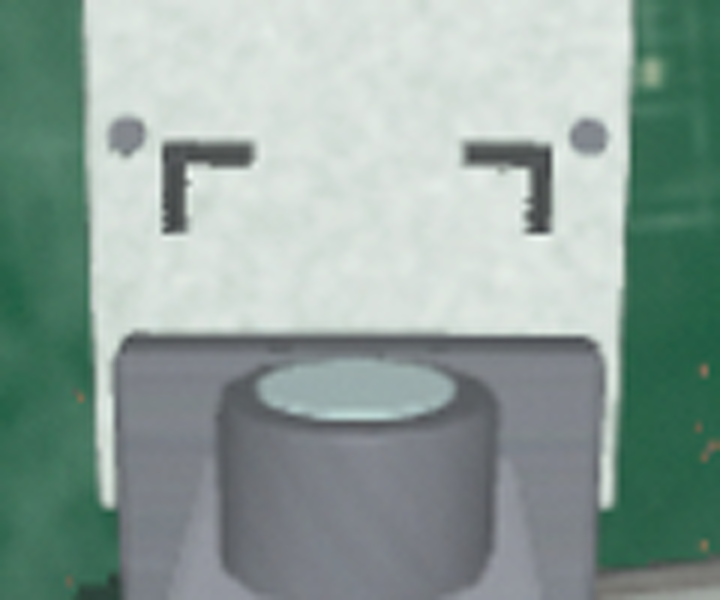

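Wrist picture: the marks' far corners are at (228,143) and (291,143), and the base front edge is at (220–298,177). The sideways offset is about 1 mm and the yaw is aligned. I lower it.

```bash
python3 -m creep '{"hand":[25,25,25,25,25],"delta_pos":[[-0.001,0.001,0.035],[0,0,0.035],[0,0,0.035],[0,0,0.025],[0,0,0.01]],"turn":[0,0,0,0,0]}'
python3 -m creep '{"hand":[25,25,25,25,25],"delta_pos":[[0,0,0.006],[0,0,0.002],[0,0,0],[0,0,0],[0,0,0]],"turn":[0,0,0,0,0]}'
python3 - <<'E'
from h import *
need(.5608,.0685,.08,-6.5)
c=shot('wrist','w5.png'); shot('side','s5.png')
cv2.imwrite('pics/s5z.png',cv2.resize(cv2.imread('pics/s5.png')[150:260,200:330],(709,600),interpolation=cv2.INTER_CUBIC))
cv2.imwrite('pics/w5z.png',cv2.resize(c['pixels'][100:220,190:330,::-1],(700,600),interpolation=cv2.INTER_CUBIC))
E
```

```text
clock: 7.37
tcp_pos: [0.5599, 0.0699, 0.0846]
orientation: [-0.002, 0.746, 0.666, -0.002]
wrist_force: [-1.5, -0.4, -4.2]
finger_gap: 0.0357
clock: 7.78
tcp_pos: [0.5635, 0.0693, 0.0829]
orientation: [0.001, 0.746, 0.666, 0.001]
wrist_force: [-1.1, 0.4, -3.1]
finger_gap: 0.0352
t 7.78 tcp [0.5635 0.0693 0.0829] yaw -6.47 tilt 0.15 gap 0.0352 F [-1.1  0.4 -3.1]
need mm [-1.1 -2.6  2.9] units [-0.0014 -0.0032  0.0037] turn units 0.01 after turn units [-0.0014 -0.0032]
```

View pics/w5z.png

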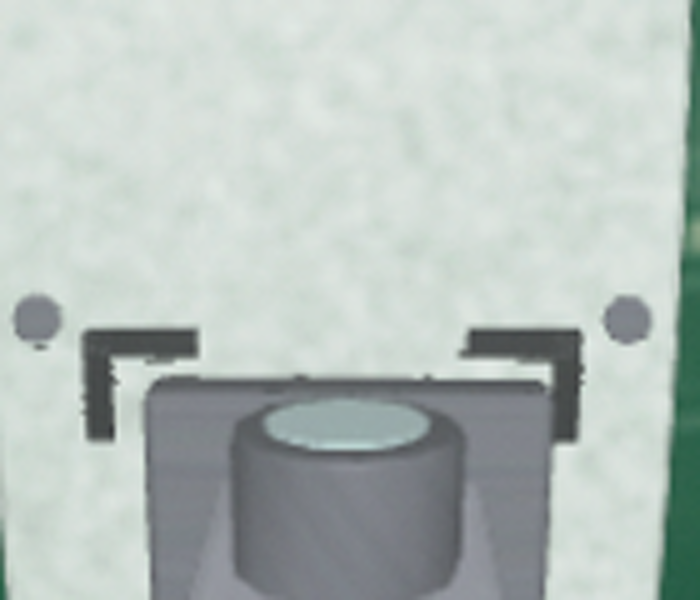

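View pics/s5z.png

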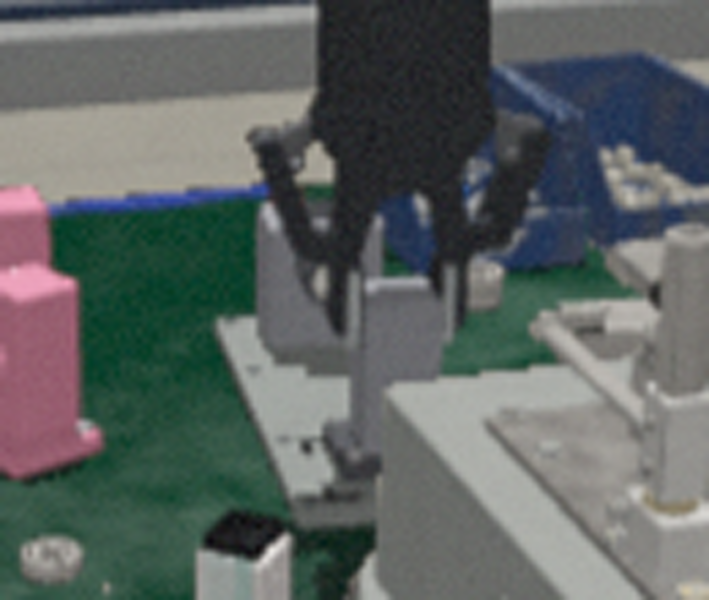

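The base sits about 2 mm right in the marks (left gap about 35 px, right gap about 3 px in the crop). I shift −2 mm and set it down.

```bash
python3 -m creep '{"hand":[25,25,25,25,25],"delta_pos":[[0,-0.0026,0],[0,0,0.0015],[0,0,0.001],[0,0,0],[0,0,0]],"turn":[0,0,0,0,0]}'
python3 - <<'E'
from h import *
need(.5608,.0685,.08,-6.5)
c=shot('wrist','w6.png')
cv2.imwrite('pics/w6z.png',cv2.resize(c['pixels'][100:220,190:330,::-1],(700,600),interpolation=cv2.INTER_CUBIC))
E
```

```text
clock: 8.3
tcp_pos: [0.5603, 0.0696, 0.0798]
orientation: [-0.0, 0.746, 0.666, 0.0]
wrist_force: [-1.1, 0.5, 0.7]
finger_gap: 0.0356
t 8.3 tcp [0.5603 0.0696 0.0798] yaw -6.48 tilt 0.01 gap 0.0356 F [-1.1  0.5  0.7]
need mm [-1.   0.7 -0.2] units [-0.0013  0.0008 -0.0003] turn units 0.0 after turn units [-0.0013  0.0008]
```

View pics/w6z.png

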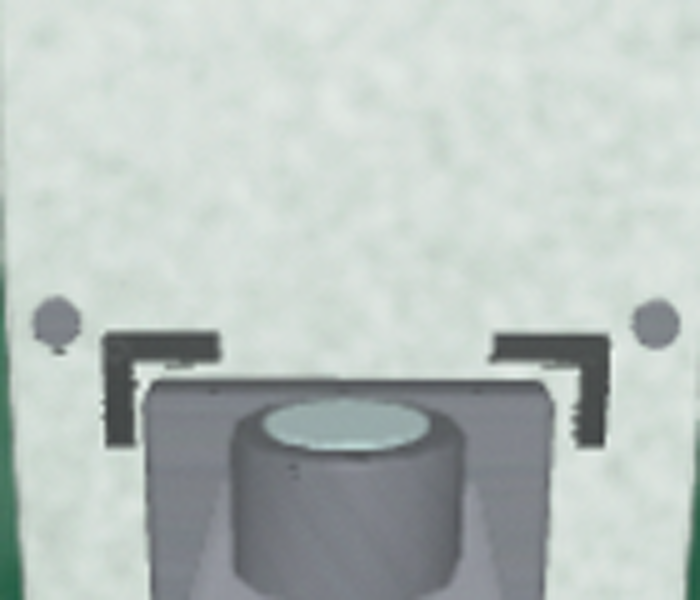

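Contact is made and the base is centred in the marks. I release and rise, then check.

```bash
python3 -m creep '{"hand":[38,42,46,52,60],"delta_pos":[[0,0,0],[0,0,0],[0,0,0],[0,0,0],[0,0,0]],"turn":[0,0,0,0,0]}'
python3 -m creep '{"hand":[65,65,65,65,65],"delta_pos":[[0,0,0],[0,0,0],[0,0,0],[0,0,-0.015],[0,0,-0.03]],"turn":[0,0,0,0,0]}'
python3 -m creep '{"hand":[65,65,65,65,65],"delta_pos":[[0,0,-0.05],[0,0,-0.05],[0,0,-0.05],[0,0,-0.05],[0,0,-0.015]],"turn":[0,0,0,0,0]}'
python3 - <<'E'
from h import *
need(.4342,-.1198,.2,-40)
c=shot('wrist','w7.png'); shot('side','s7.png')
c=shot('top','top7.png'); P=cloud(c)
for x in np.arange(.40,.56,.02):
    row=[]
    for y in np.arange(-.26,.01,.02):
        m=(abs(P[...,0]-x)<.01)&(abs(P[...,1]-y)<.01); row.append(int(1000*P[m][:,2].max()) if m.any() else -1)
    print(round(x,2),row)
cv2.imwrite('pics/w7z.png',cv2.resize(cv2.imread('pics/w7.png'),(800,600)))
E
```

```text
clock: 8.77
tcp_pos: [0.5605, 0.0695, 0.0796]
orientation: [0.0, 0.746, 0.666, 0.0]
wrist_force: [-0.0, 0.6, 0.5]
finger_gap: 0.0598
clock: 9.18
tcp_pos: [0.5579, 0.0696, 0.113]
orientation: [-0.002, 0.746, 0.666, -0.002]
wrist_force: [-0.5, 0.5, -0.6]
finger_gap: 0.0648
clock: 9.6
tcp_pos: [0.5622, 0.0696, 0.2945]
orientation: [0.003, 0.746, 0.666, 0.004]
wrist_force: [1.7, -0.3, 0.1]
finger_gap: 0.0648
t 9.6 tcp [0.5622 0.0696 0.2945] yaw -6.47 tilt 0.55 gap 0.0648 F [ 1.7 -0.3  0.1]
need mm [-202.7 -106.8   93.3] units [-0.2533 -0.1335  0.1166] turn units 6.71 after turn units [-0.2842  0.0296]
0.4 [-1, -1, -1, -1, -1, -1, -1, -1, -1, -1, -1, -1, -1, -1]
0.42 [-1, -1, -1, -1, -1, -1, -1, -1, -1, -1, -1, -1, -1, -1]
0.44 [-1, -1, -1, -1, -1, -1, -1, -1, -1, -1, -1, -1, -1, -1]
0.46 [-1, -1, -1, -1, -1, -1, -1, -1, -1, -1, -1, -1, -1, -1]
0.48 [-1, -1, -1, -1, -1, -1, -1, -1, -1, -1, -1, -1, -1, -1]
0.5 [-1, -1, -1, -1, -1, -1, -1, -1, -1, -1, -1, -1, -1, -1]
0.52 [-1, -1, -1, -1, -1, -1, -1, -1, -1, -1, -1, -1, -1, -1]
0.54 [-1, -1, -1, -1, -1, -1, -1, -1, -1, -1, -1, -1, -1, -1]
0.56 [-1, -1, -1, -1, -1, -1, -1, -1, -1, -1, -1, -1, -1, -1]
```

View pics/w7z.png

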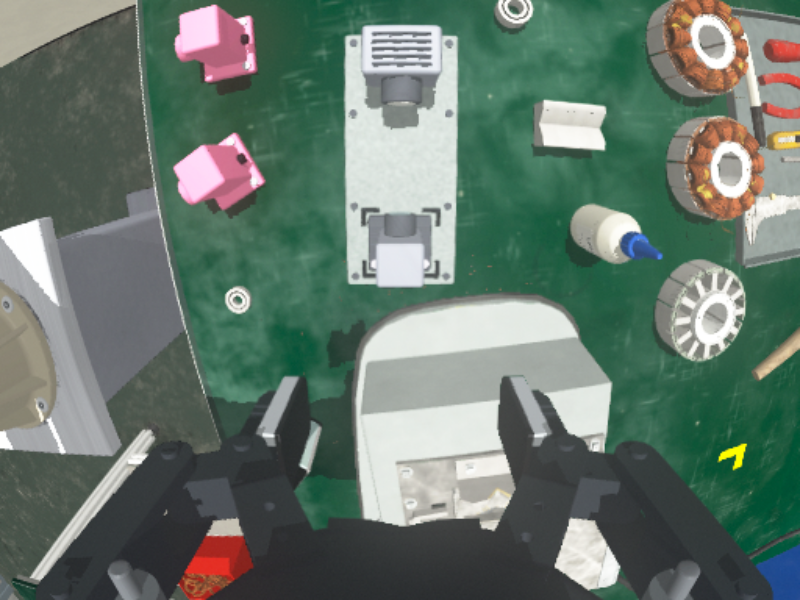

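View pics/top7.png

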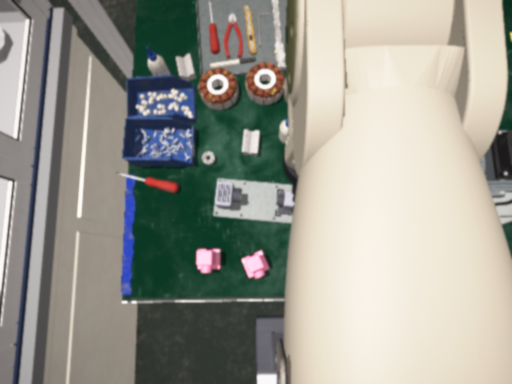

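The detector stands released inside all four marks (wrist picture, around (400,245)). Now to the cell.

```bash
python3 -m creep '{"hand":[60,60,60,60,60],"delta_pos":[[0,0,0],[0,0,0],[0,0,0],[0,0,0],[0,0,0]],"turn":[1,1,1,1,1]}'
python3 -m creep '{"hand":[60,60,60,60,60],"delta_pos":[[0,0,0],[0,0,0],[-0.04,0.005,0],[-0.048,0.005,0],[-0.048,0.005,0]],"turn":[1,0.7,0,0,0]}'
python3 -m creep '{"hand":[60,60,60,60,60],"delta_pos":[[-0.048,0.005,0],[-0.048,0.005,0],[-0.048,0.005,0],[0,0,0],[0,0,0]],"turn":[0,0,0,0,0]}'
python3 - <<'E'
from h import *
need(.4342,-.1198,.2,-40)
c=shot('wrist','w8.png')
for t,h in [('cell',0),('cell_beam_point',.03)]:
    for d in env.pinpoint('wrist',t)[:3]: print(t,d['location'],np.round(pt(c,*d['location'],z=h,name='wrist'),4),d['score'])
shot('side','s8.png')
E
```

```text
clock: 10.17
tcp_pos: [0.5593, 0.0695, 0.285]
orientation: [-0.001, 0.873, 0.487, -0.002]
wrist_force: [0.6, -0.0, 0.1]
finger_gap: 0.0598
clock: 10.58
tcp_pos: [0.4979, -0.0217, 0.2847]
orientation: [-0.001, 0.906, 0.424, -0.002]
wrist_force: [-0.6, -1.3, -0.6]
finger_gap: 0.0597
clock: 11.0
tcp_pos: [0.433, -0.1188, 0.2858]
orientation: [-0.001, 0.907, 0.421, -0.001]
wrist_force: [0.4, -0.5, -0.3]
finger_gap: 0.0602
t 11.0 tcp [ 0.433  -0.1188  0.2858] yaw -40.24 tilt 0.18 gap 0.0602 F [ 0.4 -0.5 -0.3]
need mm [ 0.   1.9 85.8] units [0.     0.0023 0.1072] turn units -0.05 after turn units [-0.     0.002]
cell [151.3, 260.6] [ 0.4382 -0.1163  0.    ] 0.66
cell_beam_point [159.8, 258.8] [ 0.4322 -0.1194  0.03  ] 0.77
```

View pics/w8.png

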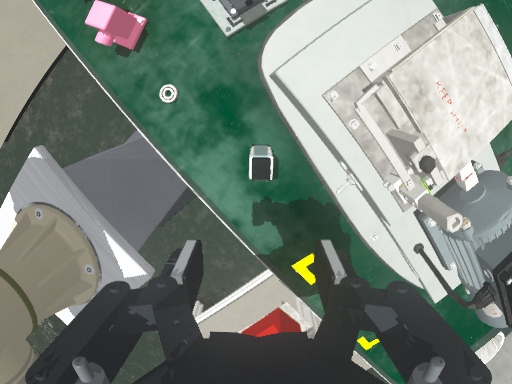

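View pics/s8.png

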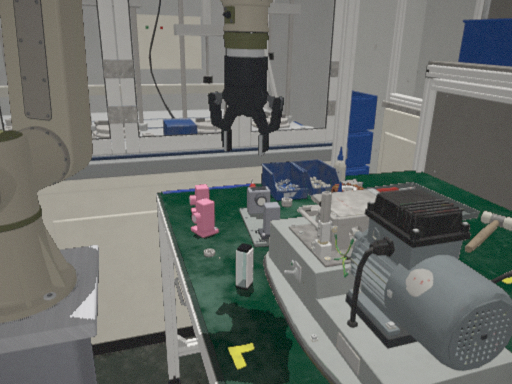

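Wrist picture: the cell's cap is at (261,168), square to the jaws, with frosted faces left and right and a window at the top. Before descending I check the cap's fit and how close the machine is.

```bash
python3 - <<'E'
from h import *
c=env.read_camera('wrist')
r,q=np.mgrid[0:384,0:512]; x=(q-c['cx'])/c['fx']; y=(r-c['cy'])/c['fy']; t=np.hypot(x,y)+1e-9
d=np.stack([np.sin(t)*x/t,np.sin(t)*y/t,np.cos(t)],-1); d=d/d[...,2:]*c['depth'][...,None]
P=d@rot(c['orientation']).as_matrix().T+np.array(c['origin'])
ok=(c['depth']>0)&(t<1.2)
m=np.zeros(ok.shape,bool); m[135:190,240:285]=True
for lo,hi in [(.084,.1),(.03,.1)]:
    mm=m&ok&(P[...,2]>lo)&(P[...,2]<hi); print(mm.sum(),cv2.minAreaRect((P[mm][:,:2]*1000).astype(np.float32)),P[mm][:,2].max())
for X in np.arange(.40,.56,.02):
    row=[]
    for Y in np.arange(-.22,.01,.02):
        m=ok&(abs(P[...,0]-X)<.01)&(abs(P[...,1]-Y)<.01)&(P[...,2]<.26); row.append(int(1000*P[m][:,2].max()) if m.any() else -1)
    print(round(X,2),row)
cv2.imwrite('pics/w9z.png',cv2.resize(c['pixels'][135:200,225:300,::-1],(690,598),interpolation=cv2.INTER_CUBIC))
E
```

```text
445 ((435.103759765625, -119.86162567138672), (25.56896209716797, 24.185871124267578), 48.824066162109375) 0.09196237823663239
720 ((435.1397399902344, -120.13801574707031), (30.601572036743164, 27.13553810119629), 48.65081024169922) 0.09196237823663239
0.4 [1, 1, 1, 2, 1, 1, 1, 1, 1, 2, 1, 2]
0.42 [1, 1, 2, 1, 90, 91, 83, 1, 1, 1, 2, 1]
0.44 [1, 2, 2, 1, 90, 91, 91, 1, 1, 1, 1, 1]
0.46 [1, 1, 1, 2, 1, 90, 1, 1, 1, 2, 1, 1]
0.48 [16, 75, 15, 15, 13, 5, 4, 1, 1, 1, 1, 1]
0.5 [73, 75, 16, 16, 16, 16, 16, 16, 15, 15, 4, 1]
0.52 [106, 105, 105, 105, 106, 105, 106, 106, 106, 105, 15, 5]
0.54 [230, 161, 158, 157, 158, 159, 118, 106, 107, 106, 16, 15]
0.56 [230, 198, 198, 158, 158, 160, 113, 106, 106, 105, 16, 16]
```

View pics/w9z.png

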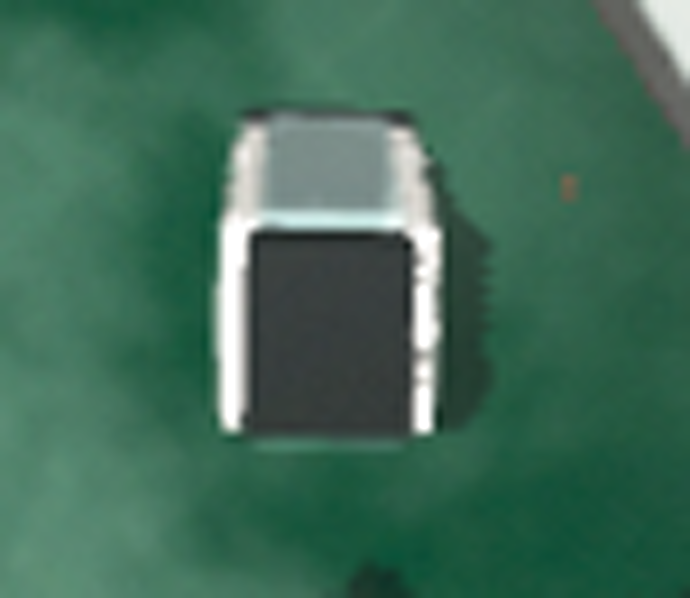

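```bash
python3 -m creep '{"hand":[60,60,60,60,60],"delta_pos":[[0,0.0025,0.04],[0,0,0.04],[0,0,0.04],[0,0,0.04],[0,0,0.03]],"turn":[0,0,0,0,0]}'
python3 -m creep '{"hand":[60,60,60,60,60],"delta_pos":[[0,0,0.01],[0,0,0],[0,0,0],[0,0,0],[0,0,0]],"turn":[0,0,0,0,0]}'
python3 - <<'E'
from h import *
need(.4346,-.12,.061,-40.3)
c=shot('wrist','w10.png')
E
```

```text
clock: 11.67
tcp_pos: [0.4358, -0.1171, 0.1329]
orientation: [-0.001, 0.906, 0.424, -0.001]
wrist_force: [0.1, 0.5, 0.9]
finger_gap: 0.0602
clock: 12.08
tcp_pos: [0.4378, -0.1193, 0.1292]
orientation: [0.001, 0.906, 0.423, 0.001]
wrist_force: [0.1, 0.1, 0.1]
finger_gap: 0.0601
t 12.08 tcp [ 0.4378 -0.1193  0.1292] yaw -39.95 tilt 0.19 gap 0.0601 F [0.1 0.1 0.1]
need mm [-2.7 -2.2 68.2] units [-0.0034 -0.0027  0.0853] turn units 0.07 after turn units [-0.0033 -0.0024]
```

View pics/w10.png

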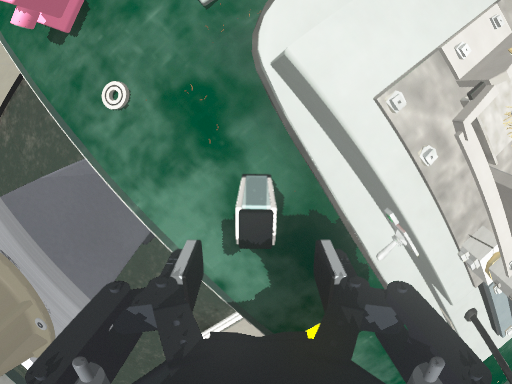

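```bash
python3 -m creep '{"hand":[60,60,60,60,60],"delta_pos":[[-0.003,-0.002,0.015],[0,0,0.03],[0,0,0.03],[0,0,0.01],[0,0,0]],"turn":[0.05,0,0,0,0]}'
python3 -m creep '{"hand":[60,60,60,60,60],"delta_pos":[[0,0,0],[0,0,0],[0,0,0],[0,0,0],[0,0,0]],"turn":[0,0,0,0,0]}'
python3 - <<'E'
from h import *
need(.4346,-.12,.061,-40.3)
c=shot('wrist','w11.png')
E
```

```text
clock: 12.55
tcp_pos: [0.4324, -0.1191, 0.0584]
orientation: [-0.001, 0.907, 0.421, -0.001]
wrist_force: [0.4, -0.3, -0.0]
finger_gap: 0.0599
clock: 12.97
tcp_pos: [0.4342, -0.1199, 0.0603]
orientation: [0.001, 0.907, 0.421, 0.001]
wrist_force: [-0.1, -0.1, -0.1]
finger_gap: 0.0599
t 12.97 tcp [ 0.4342 -0.1199  0.0603] yaw -40.22 tilt 0.09 gap 0.0599 F [-0.1 -0.1 -0.1]
need mm [ 0.2  0.4 -0.7] units [ 0.0002  0.0005 -0.0009] turn units 0.02 after turn units [0.0002 0.0005]
```

View pics/w11.png

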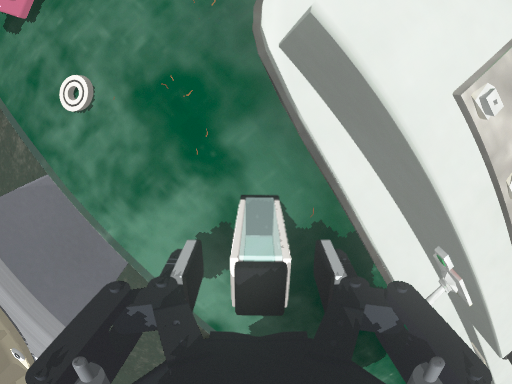

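It is centred between the jaws. I close gently and lift.

```bash
python3 -m creep '{"hand":[50,42,36,32,30],"delta_pos":[[0,0,0],[0,0,0],[0,0,0],[0,0,0],[0,0,0]],"turn":[0,0,0,0,0]}' 30
python3 -m creep '{"hand":[28,26,24,18,18],"delta_pos":[[0,0,0],[0,0,0],[0,0,0],[0,0,0],[0,0,0]],"turn":[0,0,0,0,0]}' 30
python3 -m creep '{"hand":[18,18,18,18,18],"delta_pos":[[0,0,0],[0,0,0],[0,0,0],[0,0,-0.005],[0,0,-0.01]],"turn":[0,0,0,0,0]}'
python3 -m creep '{"hand":[18,18,18,18,18],"delta_pos":[[0,0,-0.02],[0,0,-0.02],[0,0,0],[0,0,0],[0,0,0]],"turn":[0,0,0,0,0]}'
python3 - <<'E'
from h import *
need(.4346,-.12,.061,-40.3)
c=shot('wrist','w12.png');shot('side','s12.png')
cv2.imwrite('pics/s12z.png',cv2.resize(cv2.imread('pics/s12.png')[170:310,190:330],(600,600),interpolation=cv2.INTER_CUBIC))
E
```

```text
clock: 13.43
tcp_pos: [0.4335, -0.1196, 0.0594]
orientation: [-0.0, 0.907, 0.421, 0.0]
wrist_force: [-0.0, -0.0, 0.0]
finger_gap: 0.0298
clock: 13.85
tcp_pos: [0.4337, -0.1198, 0.0596]
orientation: [0.0, 0.907, 0.421, 0.0]
wrist_force: [0.8, -1.4, 0.2]
finger_gap: 0.0256
clock: 14.27
tcp_pos: [0.4322, -0.1189, 0.0708]
orientation: [-0.001, 0.907, 0.421, -0.001]
wrist_force: [-0.9, -0.1, -1.7]
finger_gap: 0.0257
clock: 14.68
tcp_pos: [0.4332, -0.1194, 0.1031]
orientation: [-0.0, 0.907, 0.421, -0.0]
wrist_force: [-0.2, 0.1, -2.1]
finger_gap: 0.0256
t 14.68 tcp [ 0.4332 -0.1194  0.1031] yaw -40.22 tilt 0.03 gap 0.0256 F [-0.2  0.1 -2.1]
need mm [ 0.5  1.5 42.1] units [0.0006 0.0018 0.0526] turn units 0.02 after turn units [0.0006 0.0018]
```

View pics/w12.png

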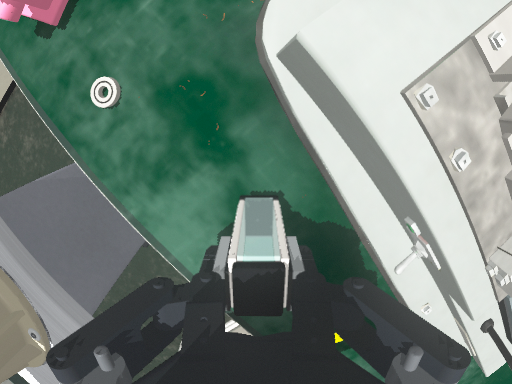

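View pics/s12z.png

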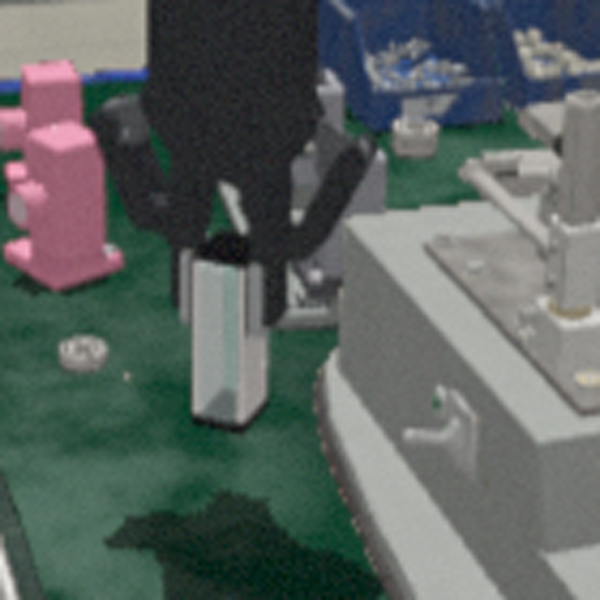

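Gripped on both frosted faces and lifted (gap 25.6 mm, foot clear). I raise it, turn it square and carry it above mid-gap.

```bash
python3 -m creep '{"hand":[18,18,18,18,18],"delta_pos":[[0,0,-0.03],[0,0,-0.043],[0,0,-0.043],[0,0,-0.04],[0,0,-0.015]],"turn":[0,0,0,0,0]}'
python3 -m creep '{"hand":[18,18,18,18,18],"delta_pos":[[0,0,0],[0,0,0],[0,0,0],[0,0,0],[0,0,0]],"turn":[-1,-1,-1,-1,-1]}'
python3 -m creep '{"hand":[18,18,18,18,18],"delta_pos":[[0,0,0],[0,0,0],[0.02,0.0075,0],[0.036,0.0135,0],[0.042,0.016,0]],"turn":[-1,-0.74,0,0,0]}'
python3 -m creep '{"hand":[18,18,18,18,18],"delta_pos":[[0.042,0.016,0],[0.042,0.016,0],[0.042,0.016,0],[0.042,0.016,0],[0.036,0.0135,0]],"turn":[0,0,0,0,0]}'
python3 -m creep '{"hand":[18,18,18,18,18],"delta_pos":[[0.026,0.01,0],[0.015,0.005,0],[0,0,0],[0,0,0],[0,0,0]],"turn":[0,0,0,0,0]}'
python3 - <<'E'
from h import *
need(.5694,.145,.0855,-6.5)
c=shot('wrist','w13.png')
E
```

```text
clock: 15.2
tcp_pos: [0.4348, -0.1202, 0.2439]
orientation: [0.002, 0.907, 0.421, 0.001]
wrist_force: [0.4, 0.2, -0.8]
finger_gap: 0.0256
clock: 15.62
tcp_pos: [0.4331, -0.1194, 0.2393]
orientation: [-0.001, 0.793, 0.609, -0.0]
wrist_force: [-0.0, -0.3, -1.3]
finger_gap: 0.0257
clock: 16.03
tcp_pos: [0.4715, -0.0452, 0.2393]
orientation: [-0.001, 0.747, 0.664, -0.001]
wrist_force: [0.3, -0.8, -1.5]
finger_gap: 0.0258
clock: 16.45
tcp_pos: [0.5523, 0.1122, 0.239]
orientation: [-0.001, 0.746, 0.666, -0.001]
wrist_force: [0.4, -1.1, -1.5]
finger_gap: 0.0255
clock: 16.87
tcp_pos: [0.5669, 0.1403, 0.2398]
orientation: [-0.0, 0.746, 0.665, -0.001]
wrist_force: [-0.1, -0.3, -1.5]
finger_gap: 0.0258
t 16.87 tcp [0.5669 0.1403 0.2398] yaw -6.56 tilt 0.09 gap 0.0258 F [-0.1 -0.3 -1.5]
need mm [  5.1   2.1 154.3] units [0.0063 0.0027 0.1929] turn units -0.01 after turn units [0.0062 0.0024]
```

View pics/w13.png

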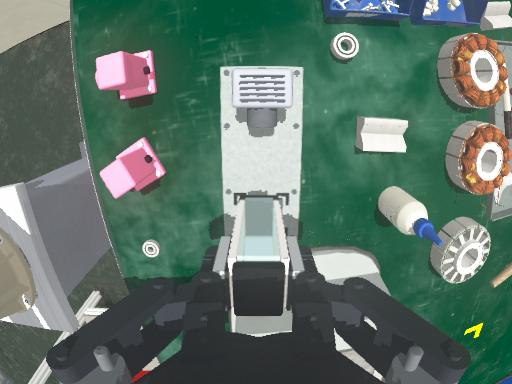

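```bash
python3 -m creep '{"hand":[18,18,18,18,18],"delta_pos":[[0.0055,0.0025,0.01],[0,0,0.03],[0,0,0.04],[0,0,0.03],[0,0,0.02]],"turn":[0,0,0,0,0]}'
python3 -m creep '{"hand":[18,18,18,18,18],"delta_pos":[[0,0,0],[0,0,0],[0,0,0],[0,0,0],[0,0,0]],"turn":[0,0,0,0,0]}'
python3 - <<'E'
from h import *
need(.5694,.145,.0855,-6.5)
c=shot('wrist','w14.png'); shot('side','s14.png')
cv2.imwrite('pics/s14z.png',cv2.resize(cv2.imread('pics/s14.png')[150:260,200:330],(709,600),interpolation=cv2.INTER_CUBIC))
E
```

```text
clock: 17.33
tcp_pos: [0.5684, 0.1444, 0.1333]
orientation: [-0.001, 0.747, 0.665, -0.001]
wrist_force: [0.2, 0.7, -1.2]
finger_gap: 0.0256
clock: 17.75
tcp_pos: [0.5713, 0.1454, 0.138]
orientation: [0.001, 0.746, 0.666, 0.001]
wrist_force: [-0.8, -0.6, -1.6]
finger_gap: 0.0253
t 17.75 tcp [0.5713 0.1454 0.138 ] yaw -6.54 tilt 0.18 gap 0.0253 F [-0.8 -0.6 -1.6]
need mm [-0.6 -2.  52.5] units [-0.0008 -0.0024  0.0656] turn units -0.01 after turn units [-0.0007 -0.0022]
```

View pics/w14.png

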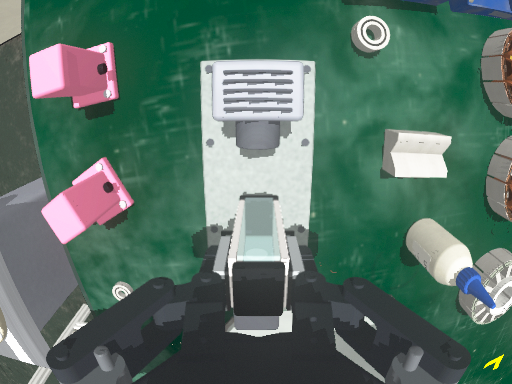

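View pics/s14z.png

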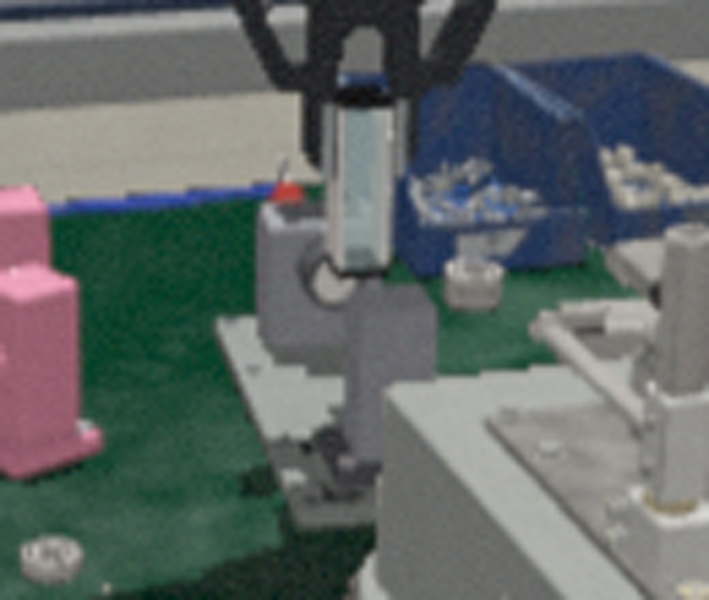

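```bash
python3 -m creep '{"hand":[18,18,18,18,18],"delta_pos":[[0,-0.001,0.01],[0,0,0.018],[0,0,0.018],[0,0,0.012],[0,0,0.006]],"turn":[0,0,0,0,0]}'
python3 -m creep '{"hand":[18,18,18,18,18],"delta_pos":[[0,0,0],[0,0,0],[0,0,0],[0,0,0],[0,0,0]],"turn":[0,0,0,0,0]}'
python3 -m creep '{"hand":[18,18,18,18,18],"delta_pos":[[0,0,0],[0,0,0],[0,0,0],[0,0,0],[0,0,0]],"turn":[0,0,0,0,0]}'
python3 - <<'E'
from h import *
need(.5694,.145,.0855,-6.5)
c=shot('wrist','w15.png'); c=shot('top','t15.png');shot('side','s15.png')
a=cv2.resize(cv2.imread('pics/s15.png')[150:260,200:330],(472,400),interpolation=cv2.INTER_CUBIC)
b=cv2.resize(cv2.imread('pics/t15.png')[160:250,205:275],(311,400),interpolation=cv2.INTER_CUBIC)
cv2.imwrite('pics/s15z.png',np.hstack([a,b]))
need(.5694,.145,.0855,-6.5)
E
```

```text
clock: 18.27
tcp_pos: [0.5682, 0.1454, 0.0832]
orientation: [-0.001, 0.746, 0.666, -0.001]
wrist_force: [-0.3, -0.5, -1.3]
finger_gap: 0.0254
clock: 18.68
tcp_pos: [0.5699, 0.1456, 0.0859]
orientation: [0.0, 0.746, 0.666, 0.001]
wrist_force: [0.0, 0.0, -2.3]
finger_gap: 0.0257
clock: 19.1
tcp_pos: [0.5693, 0.1455, 0.0852]
orientation: [-0.0, 0.746, 0.666, 0.0]
wrist_force: [-0.6, 0.4, -0.8]
finger_gap: 0.0259
t 19.1 tcp [0.5693 0.1455 0.0852] yaw -6.52 tilt 0.01 gap 0.0259 F [-0.6  0.4 -0.8]
need mm [-0.5  0.1 -0.3] units [-0.0006  0.0001 -0.0004] turn units -0.0 after turn units [-0.0006  0.0001]
t 19.25 tcp [0.5693 0.1455 0.085 ] yaw -6.52 tilt 0.01 gap 0.0258 F [ 0.6 -0.6 -2.2]
need mm [-0.5  0.2 -0.5] units [-0.0006  0.0002 -0.0006] turn units -0.0 after turn units [-0.0006  0.0002]
```

View pics/w15.png

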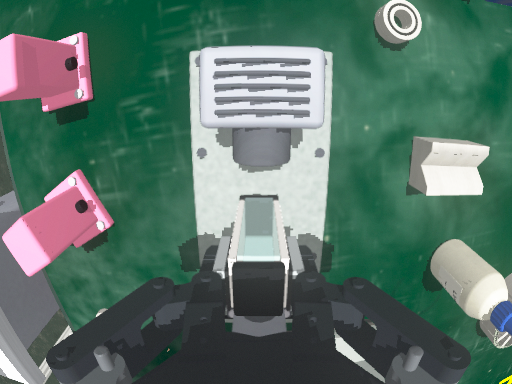

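View pics/s15z.png

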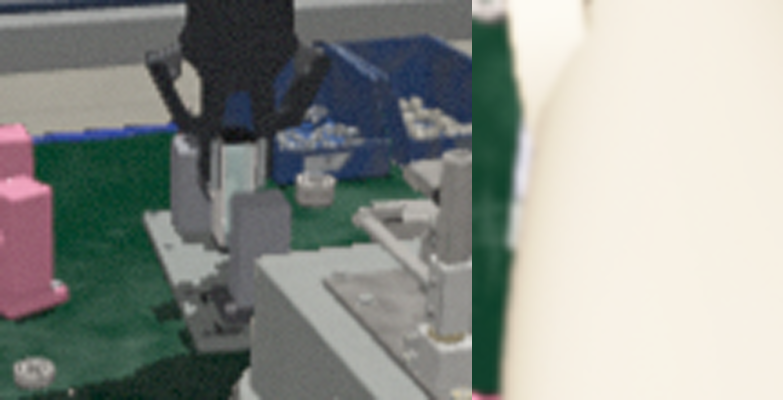

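In the wrist picture the cell (column about 259) is in line with the lamp barrel (column about 262). In the side picture it hangs clear between lamp and detector. The arm is settled at the target within about 1 mm, so I hand in.

```bash
python3 -c "
from h import *
print(np.round(env.get_state()['qvel'],4)); print(env.hand_in())"
```

```text
[ 0.      0.0008  0.0015 -0.0015 -0.0002  0.0026]
the job is handed in; nothing more can be done
None
```

I handed the job in at about 19 s. The detector is released inside its corner marks with its lens to the lamp, and the arm still holds the prism cell midway between lamp and detector.

- **Detector:** The wrist picture after release shows it upright inside all four marks. Just before I let go, its base was within about 1 mm of centred sideways.
- **Cell grip:** I gripped it across the two frosted faces, with a finger gap of about 25.7 mm. No finger was on a window in the pictures taken with the cell gripped.
- **Cell position:** The tool was within about 1 mm of the target over the bench centre. By calculation the foot is about 26 mm above the workbench, so the light passes about 29 mm above it. Tilt was about 0° and the tool's yaw matched the bench's. The arm was practically at rest.
- **Bystanders:** I made no contact with the V-block, bottle, bearing or pink look-alikes. I did not measure their positions again at the end.

**Disagreements and gaps:**
- The trained network's estimate of the detector spot was off by up to about 40 mm, so I used the bench outline and the marks instead.
- The wrist camera put the marks about 3 mm farther along the bench than the top camera did.
- The measured tool position swayed 2 to 3 mm just after each move, before settling.
- The top camera's view was blocked by the arm at the end, so the final check rests on the wrist and side pictures and the arm's own readings.

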